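Lock a keyhole bracket onto a shelf upright

ROBOT

A 6-joint arm with a two-finger parallel gripper is mounted at the origin on the work surface. World frame = base frame: x ahead of the robot, y to its left, z up, the work surface at z = 0. Lengths are in m, angles in rad, forces in N, time in s.
With the tool pointing down it reaches from about 0.35 to 0.775 m from the base axis. Payload 5.5 kg.
Tool frame: the origin (TCP) lies between the finger pads; the fingertips stand 17 mm ahead of it and the grasp point (between the pads) lies 2 mm behind it (env.finger_overhang is the distance from the TCP to the fingertips, in m); z points along the fingers, y is the line along which they close (so a half turn about z gives the same grasp; the last joint's range is limited). The gripper opens to 85 mm and grips with 20 to 120 N. Pads are 22 mm wide; open, the fingers measure 114 mm over their backs; the gripper's body (76 mm by 85 mm) begins 54 mm behind the grasp point. The pads swing forward as they close: fully open they stand 13 mm farther back than shut.
Start: joints at [1.065, 0.313, 0.046, 1.304, 0, 1.431], TCP at [0.206, 0.537, 0.248] pointing down, gripper open.
Joint ranges: [-2.76, 2.76], [-0.86, 1.69], [-1.03, 1.26], [-2.2, 2.34], [-1.47, 1.5], [-3.14, 3.14]. Speed limits (rad/s): [2.57, 2.57, 3.14, 3.14, 3.14, 3.14].

INTERFACE

Orientations are given as a unit quaternion [w, x, y, z].
In Python, from workcell import env gives the robot as it stands. The module is installed in compiled form; this text tells all that it offers.
- The arm moves only by the shell command python3 -m pendant 'ROWS' [FORCE]. ROWS is JSON, a list of rows, each a list of 5 numbers: the gripper's target within -1 to 1 (fully open at 1, half-way at 0, shut at -1), then the shift along the tool's x, y, z in m, then the turn about the tool's z in rad. A call has 1 to 8 rows; each row shifts and turns the commanded pose from where the row before left it, along the tool's axes as they then stand; what a row does not reach is not made up. A row lasts 1/8 s, in which the tool goes at most 62.5 mm and 10.7 degrees, less where a joint would pass 70% of its speed; a pose out of reach is approached as far as the arm can. A call with a gripper value outside its range is refused whole. The fingers move at their own pace and stop on an object; FORCE is the grip in N (left out, the last holds). Time passes only in rows, so rows that do not move let the fingers close. It gives the time, the measured TCP pose, the force, the opening and the grip force at its end, in the units of the state.
- env.get_state(): the state, without advancing time (a new reading comes with each control period).
- env.read_camera(name): name is "scene" or "top"; returns the picture (420x560x3 uint8, red, green, blue); there is no depth.
- env.calibration(name): a dict with "K" (3x3 intrinsics, pixels), "distortion" ([k1, k2, p1, p2, k3] as OpenCV has them; the pictures are not rectified), "T" (4x4, takes a point from camera to world coordinates). Camera axes: x right, y down, z forward; pixel columns grow to the right and rows downward; lengths in m; the calibration is good to about 2 mm. A picture is of the moment at which its call begins. calibration takes no time and is no camera call.
- env.hand_in(): hands the job in; it is judged then, once.
Trained networks look in the newest picture that a camera, given by its name, has taken for a name from the list of things; names that differ only in an ending like _2 or _b are one class to them, and where a whole thing is asked for, a point or a joint stands for the part that bears it (a point fixed in the world has none). Each returns a list of dicts, best first, with "score" (0 to 1); they miss things now and then, are a little off and sometimes report something else, mostly with a low value. They report only what shows in the picture. A call takes as long as a camera call. They do not tell look-alikes from the thing itself.
- env.recognise(camera, label): "centre" ([column, row] in pixels, amid what is visible of it).
The state is a dict: "clock": time; "joint_pos": joint angles; "qvel": joint speeds; "tau": joint torques, N m; "tcp_pos": TCP position; "orientation": TCP orientation; "wrist_force": force on the tool from outside, world axes, zero at the start; "ft_torque": the same for the moment, N m; "finger_gap": finger opening in m; "grip_force": force on a finger pad.
Only numpy, scipy, OpenCV 4.12 (cv2) and the standard library are available. Lean on these libraries where they do the work, as an engineer would, in place of code of your own. Each camera call takes 0.05 s, during which the arm holds its last target. There are 200 camera calls.

TASK

Fit the white keyhole bracket onto the dark shelf upright lying on the bench: lower it over the two brass screw heads, with its narrow slots pointing to the orange spring catch, then slide it along, away from the catch, until it is fully home and the catch snaps up behind it, then let go. Work gently by feel, never forcing the bracket against the upright or its screws, and leave the other things on the bench where they are.

Things in the scene. Friction and masses are not known exactly. Their poses are not given: they have to be found in the camera images.
- bracket: loose white steel bracket, 0.3 kg, lying flat: base plate 165 x 60 x 4 mm (x -95 to +70, y +-30) with an upright grip web on top and two through keyholes on its centre line. Origin: on the underside, midway between the two round entry holes. z up through the web; x along the plate, pointing from slot ends to entry holes: the way it is slid to lock
- web (a point): point in the middle of the bracket's upright grip web, 10 mm behind (-x) and 34 mm above the bracket's origin. Web: 48 mm long in the bracket's x, 10 mm thick in y, reaching from 4 to 54 mm above the underside
- entry_front (a point): centre of the bracket's front entry hole on the underside, at x = +45 mm; the rear one is at x = -45 mm. Each is 19 mm wide, with a slot 9 mm wide running from it towards -x, ending 23 mm from the hole's centre
- upright: dark grey steel shelf upright, fixed on the bench, 300 x 80 x 30 mm, flat top 30 mm above the bench. Origin: centre of its underside; z up, x along it, the way the bracket slides to lock. On top, a bright strip (carrier) with two brass screws 90 mm apart on the centre line and, behind them (-x), an orange spring catch
- seat (a point): upright's top face, nominal midpoint of the two screws, axes as the upright's. The carrier is clamped with screws and catch up to 16 mm either way along x from nominal: find it by feel or sight; across, it is exact. The bracket drops over the heads when its origin is at the real midpoint and x is along the upright's x; home is a hard stop 20 mm further along +x
- head_top (a point): nominal top of the front screw head, 45 mm ahead (+x) of seat and 12 mm above the upright's top (the real one is up to 16 mm off along x). Heads: 16 mm wide, top edge bevelled 1 mm, undersides 7.5 mm above the upright's top; necks 6 mm thick
- catch (a joint): orange spring catch, 10 x 20 mm, top 6 mm above the upright, 76 to 87 mm behind (-x) the screws' real midpoint. Value in m: 0 = sprung up (as at the start), about 0.006 = pressed flush by the bracket's plate once it sits down over the heads (1 to 2 N). It snaps up behind the plate's rear edge in the last 1.5 mm before the home stop
- screwdriver: bystander: screwdriver lying on the bench, origin under its middle
- screw_tub: bystander: blue round tub, 70 mm wide, 45 mm high, origin at centre of underside
- duck: bystander: yellow toy duck, 64 mm wide, 75 mm high, origin at centre of underside
- toy_car: bystander: red toy car 100 x 54 x 56 mm, origin at centre of underside
- spirit_level: bystander: yellow spirit level 220 x 22 x 40 mm, origin at centre of underside
Not all that is in view belongs to the job. Of the things like the bracket, leave any that is brown, green or turquoise; of the rest the larger one is meant.

How it is judged:
On the way:
1. the bracket sits down on the upright, over both screw heads, pressing the catch down (z of bracket in the frame of seat between -0.002 and 0.0035 m and angle between bracket's own z axis and vertical below 0.06 rad and value of joint catch above 0.002 m), for 0.1 s.
At the end, for the whole second after the job is handed in: the bracket lies flat on the upright's top (within 2.5 mm, tilt under 2 degrees), in line with it (within 5 mm sideways and 0.08 rad), slid home so that the catch is sprung up behind it (within 1 mm of fully up), at rest and released (z of bracket in the frame of seat between -0.002 and 0.0025 m and angle between bracket's own z axis and vertical below 0.035 rad and value of joint catch below 0.001 m and x of bracket in the frame of seat between 0.001 and 0.039 m and y of bracket in the frame of seat between -0.005 and 0.005 m and angle between the x axis of bracket and the x axis of upright, either way round below 0.08 rad and linear speed of bracket below 0.01 m/s and contact force between the fingers and bracket below 0.1 N); the robot touches nothing.
It fails at once if the bracket is forced against the upright, its screws or catch with more than 40 N (contact force between bracket and upright above 40 N).
It fails at once if a bystander is moved more than 30 mm (distance of any of screwdriver, screw_tub, duck, toy_car, spirit_level from where it was at the start of the episode above 0.03 m).
It also fails if it takes over 58 s, if anything falls off the work surface, if the arm or the gripper's body presses on something with over 40 N, if the wrist force passes 120 N, or if a joint passes its speed limit or range.

## Working session

There is one attempt and no reset: what is moved stays moved. The work goes in short steps, Python scripts to look and compute and a shell command to move; the robot and the scene stay as the last step left them, time stands still between calls to the robot, and variables do not carry over. Pictures are saved under pics/ and viewed, at most 10 in all, crops included, and the job is handed in when it is done.

```bash
mkdir -p pics
python3 - <<'E'
from workcell import env
import cv2
for c in("scene","top"):
    im=env.read_camera(c); cv2.imwrite(f"pics/{c}0.png",im[:,:,::-1])
    k=env.calibration(c); print(c,k["K"].tolist(),k["distortion"],k["T"].round(3).tolist() if hasattr(k["T"],"round") else k["T"])
    for l in("bracket","upright","catch"):print(l,env.recognise(c,l))
s=env.get_state();print(s)
E
```

```text
scene [[525.9338540575525, 0.0, 282.8193914624271], [0.0, 525.9338540575525, 210.64633443170828], [0.0, 0.0, 1.0]] [-0.06295699  0.          0.          0.          0.        ] [[-0.245, 0.63, -0.737, 1.698], [0.97, 0.157, -0.188, 0.169], [-0.003, -0.761, -0.649, 1.076], [0.0, 0.0, 0.0, 1.0]]
bracket [{'centre': [240.9, 225.2], 'score': 0.85}, {'centre': [207.0, 161.2], 'score': 0.85}, {'centre': [257.8, 183.2], 'score': 0.78}, {'centre': [147.2, 167.6], 'score': 0.68}, {'centre': [161.7, 195.8], 'score': 0.67}]
upright [{'centre': [387.3, 239.4], 'score': 0.84}]
catch []
top [[446.66139602466006, 0.0, 284.83092740169616], [0.0, 446.66139602466006, 207.54286592317047], [0.0, 0.0, 1.0]] [-0.1057668  0.         0.         0.         0.       ] [[-0.029, -0.993, 0.111, 0.404], [-1.0, 0.029, -0.001, -0.098], [-0.003, -0.111, -0.994, 1.406], [0.0, 0.0, 0.0, 1.0]]
bracket [{'centre': [335.9, 203.6], 'score': 0.96}, {'centre': [399.1, 291.5], 'score': 0.78}, {'centre': [466.2, 266.6], 'score': 0.74}, {'centre': [340.0, 271.2], 'score': 0.71}, {'centre': [429.0, 217.6], 'score': 0.66}]
upright [{'centre': [195.3, 219.2], 'score': 0.96}, {'centre': [332.2, 203.0], 'score': 0.37}]
catch []
{'clock': 0.4, 'joint_pos': array([1.06538074e+00, 3.13349592e-01, 4.59140068e-02, 1.30359373e+00,
       2.46471388e-05, 1.43120440e+00]), 'qvel': array([-9.42031420e-05, -2.78610473e-04,  1.16032691e-03, -1.46475964e-03,
       -1.37792391e-03, -4.26716976e-04]), 'tau': array([-5.46492611e-04, -4.79897118e+01,  2.98393232e+01,  5.03526768e-03,
       -8.45366844e-05, -8.67514785e-06]), 'tcp_pos': array([0.20566518, 0.53691459, 0.24816182]), 'orientation': array([-4.86105066e-05,  1.81893595e-01,  9.83318212e-01, -1.06583509e-04]), 'wrist_force': array([ 0.64058175, -0.56309752, -0.43672366]), 'ft_torque': array([ 0.00114195, -0.00284191,  0.02032834]), 'grip_force': 0.0, 'finger_gap': 0.08541652213496871}
```

View pics/top0.png

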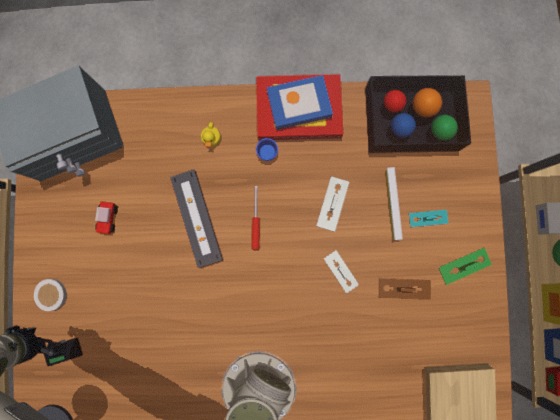

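View pics/scene0.png

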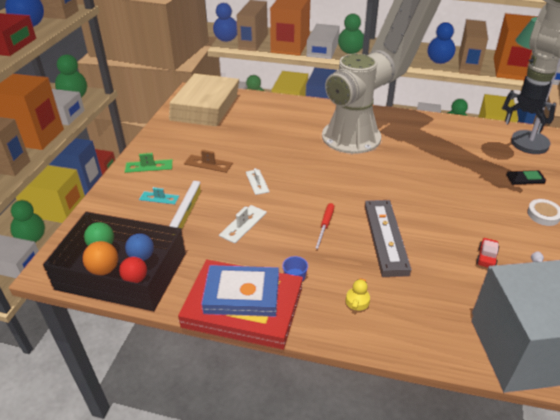

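The top view shows the large white bracket at about (333,204), a smaller white look-alike at (340,271), the upright at (197,219) and a screwdriver between them at (256,220). The scene view agrees, with the bracket at (243,223) and the upright at (386,237). I'll zoom in on both.

Run:
```python
import cv2,numpy as np
t=cv2.imread("pics/top0.png");s=cv2.imread("pics/scene0.png")
def c(im,x,y,w,h,W,H):return cv2.resize(im[y:y+h,x:x+w],(W,H),interpolation=cv2.INTER_CUBIC)
a=c(t,160,165,70,105,400,600);b=c(t,308,172,50,37*2,405,600)
cv2.imwrite("pics/crop_top.png",np.hstack([a,b[:,:400]]))
a=c(s,350,190,70,90,400,514);b=c(s,210,195,70,60,400,343)
o=np.zeros((514,800,3),np.uint8);o[:,:400]=a;o[:343,400:]=b
cv2.imwrite("pics/crop_scene.png",o)
```

```text
(no output)
```

View pics/crop_top.png

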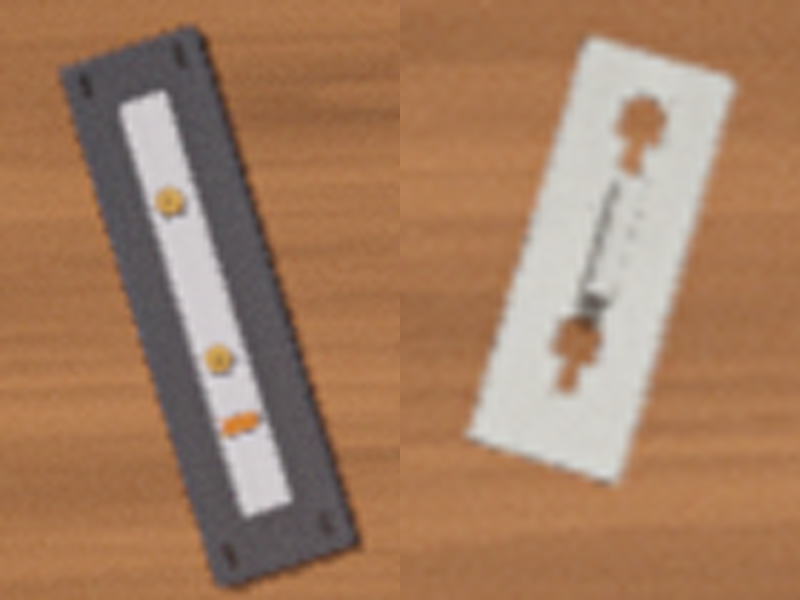

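View pics/crop_scene.png

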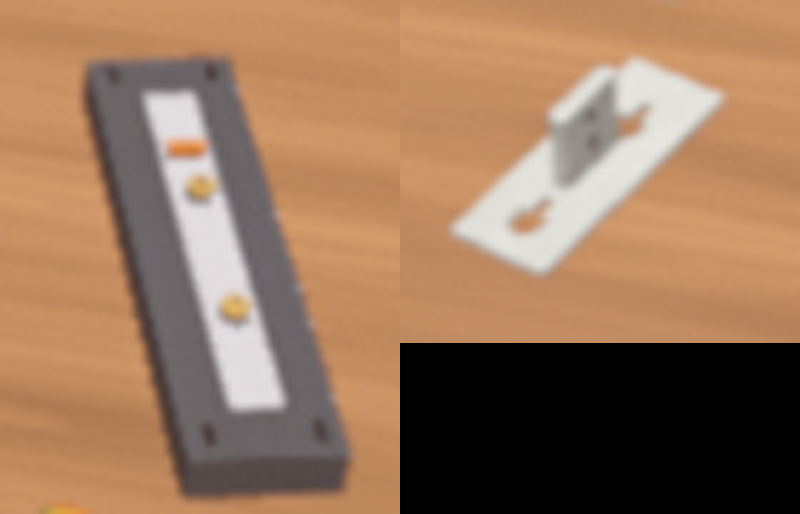

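The crops show the catch at the robot side of the upright, so upright +x runs up-left in the top view. The bracket's slots point down-image, so its +x runs up-right. Next I measure both.

```bash
cat > h.py <<'E'
from workcell import env
import cv2,numpy as np
def ray(c,px,z):
    k=env.calibration(c);T=np.array(k["T"])
    u=cv2.undistortPoints(np.array(px,float).reshape(-1,1,2),np.array(k["K"]),np.array(k["distortion"]))[:,0]
    d=np.c_[u,np.ones(len(u))]@T[:3,:3].T
    return T[:3,3]+d*((z-T[2,3])/d[:,2])[:,None]
def proj(c,P):
    k=env.calibration(c);T=np.linalg.inv(np.array(k["T"]))
    return cv2.projectPoints(np.array(P,float).reshape(-1,1,3),cv2.Rodrigues(T[:3,:3])[0],T[:3,3],np.array(k["K"]),np.array(k["distortion"]))[0][:,0]
def blobs(im,box,f,amin=8):
    x,y,w,h=box;hsv=cv2.cvtColor(im[y:y+h,x:x+w],cv2.COLOR_RGB2HSV)
    m=f(hsv.astype(int)).astype(np.uint8)
    n,l,st,ce=cv2.connectedComponentsWithStats(m)
    return [(st[i,4],ce[i]+[x,y],[p for p in (np.argwhere(l==i)[:,::-1]+[x,y])]) for i in range(1,n) if st[i,4]>=amin]
E
python3 - <<'E'
from h import *
t=cv2.imread("pics/top0.png")[:,:,::-1].copy();s=cv2.imread("pics/scene0.png")[:,:,::-1].copy()
def show(c,im,box,f,z,lab,amin=8):
    for a,ce,p in blobs(im,box,f,amin):
        r=cv2.minAreaRect(np.array(p,np.float32)); print(c,lab,a,ce.round(1),ray(c,[ce],z)[0,:2].round(4),'rect',ray(c,cv2.boxPoints(r),z)[:,:2].round(4).tolist() if a>100 else '')
for c,im,b in(("top",t,(170,165,55,105)),("scene",s,(360,195,52,80))):
    brass=lambda h:(h[...,1]>90)&(h[...,2]>110)
    # restrict to inside upright: mask via polygon eyeballed hue
    show(c,im,(180,180,30,70) if c=="top" else (372,207,32,50),brass,.042,"brass/catch",5)
    show(c,im,b,lambda h:(h[...,1]<60)&(h[...,2]>150),.030,"strip",100)
    show(c,im,b,lambda h:(h[...,1]<60)&(h[...,2]<115)|((h[...,1]<60)&(h[...,2]>150)),.030,"upright",200)
white=lambda h:(h[...,1]<60)
show("top",t,(308,170,50,70),white,.004,"bracket",100)
print("holes",ray("top",[[337.6,186.8],[329.7,214]],.004)[:,:2].round(4).tolist())
print("webmid",env.get_state()["clock"])
E
```

```text
top brass/catch 216 [205.7 192.2] [0.6118 0.1452] rect [[0.6508, 0.1659], [0.6498, 0.1346], [0.5405, 0.1356], [0.5414, 0.1666]]
top brass/catch 17 [189.2 199.8] [0.5897 0.1968] rect 
top brass/catch 254 [183.7 236. ] [0.478  0.2147] rect [[0.5555, 0.2258], [0.5545, 0.1914], [0.4375, 0.1923], [0.4384, 0.2264]]
top brass/catch 14 [197.7 227.5] [0.5029 0.171 ] rect 
top brass/catch 19 [201.5 238.6] [0.4686 0.1595] rect 
top strip 597 [195.3 217.7] [0.5344 0.1807] rect [[0.6445, 0.2294], [0.6521, 0.2021], [0.4263, 0.134], [0.4188, 0.1608]]
top upright 2266 [195.9 218.2] [0.5328 0.1788] rect [[0.6665, 0.2622], [0.6883, 0.1844], [0.4024, 0.0989], [0.381, 0.1748]]
scene brass/catch 225 [399.5 219. ] [0.4771 0.2167] rect [[0.4265, 0.1899], [0.4184, 0.2227], [0.5744, 0.2345], [0.582, 0.204]]
scene brass/catch 12 [382.5 215.5] [0.4734 0.1657] rect 
scene brass/catch 12 [384.5 222.5] [0.5036 0.1748] rect 
scene brass/catch 55 [373.3 249.5] [0.6251 0.1559] rect 
scene brass/catch 13 [390.6 243.6] [0.5895 0.2008] rect 
scene strip 511 [387.1 234.8] [0.5422 0.1878] rect [[0.4215, 0.136], [0.4008, 0.1642], [0.638, 0.2323], [0.655, 0.2069]]
scene upright 1817 [387.  239.4] [0.5615 0.1894] rect [[0.409, 0.1038], [0.355, 0.1832], [0.6797, 0.2646], [0.7213, 0.1959]]
top bracket 943 [332.4 203.8] [ 0.5684 -0.2492] rect [[0.5009, -0.194], [0.6587, -0.247], [0.639, -0.3064], [0.4815, -0.2526]]
holes [[0.6225, -0.2681], [0.5364, -0.2395]]
webmid 0.4
```

```bash
cat >> h.py <<'E'
def go(x,y,z,deg):
    """remaining tool-axis shift and turn to put TCP at x,y,z with tool x at world angle deg"""
    from scipy.spatial.transform import Rotation as R
    s=env.get_state();q=s["orientation"];M=R.from_quat([*q[1:],q[0]]).as_matrix()
    a=np.degrees(np.arctan2(M[1,0],M[0,0]));d=(deg-a+180)%360-180
    print("clk",s["clock"],"tcp",s["tcp_pos"].round(4),"yaw",a.round(2),"tilt",M[:,2].round(3),"shift",(M.T@(np.array([x,y,z])-s["tcp_pos"])).round(4),"turn",-np.radians(d).round(4),"F",s["wrist_force"].round(2),"gap",round(s["finger_gap"],4))
E
python3 -m pendant '[[1,-0.039,-0.0378,0,0],[1,-0.039,-0.0378,0,0],[1,-0.039,-0.0378,0,0],[1,-0.039,-0.0378,0,0],[1,-0.039,-0.0378,0,0],[1,-0.039,-0.0378,0,0],[1,-0.039,-0.0378,0,0],[1,-0.039,-0.0378,0,0]]' 40
python3 -m pendant '[[1,-0.039,-0.0378,0,0],[1,-0.039,-0.0378,0,0],[1,-0.039,-0.0378,0,0],[1,-0.039,-0.0378,0,0],[1,-0.039,-0.0378,0,0],[1,-0.039,-0.0378,0,0],[1,-0.039,-0.0378,0,0],[1,-0.039,-0.0378,0,0]]'
python3 -c "
from h import *
go(.5715,-.2508,.12,161.4)"
```

```text
clock: 1.4
tcp_pos: [0.3895, 0.1414, 0.2487]
orientation: [0.001, 0.182, 0.983, 0.0]
wrist_force: [0.5, 1.3, 0.3]
finger_gap: 0.0858
grip_force: 0.0
clock: 2.4
tcp_pos: [0.5727, -0.2528, 0.2483]
orientation: [0.0, 0.182, 0.983, 0.0]
wrist_force: [0.3, 1.8, 0.7]
finger_gap: 0.0858
grip_force: 0.0
clk 2.4 tcp [ 0.5727 -0.2528  0.2483] yaw 159.03 tilt [ 0.  0. -1.] shift [0.0018 0.0014 0.1283] turn -0.0414 F [0.32 1.8  0.71] gap 0.0858
```

```bash
python3 -m pendant '[[1,0.002,0.001,0.045,-0.041],[1,0,0,0.045,0],[1,0,0,0.045,0],[1,0,0,0.04,0],[1,0,0,0.025,0],[1,0,0,0.014,0],[1,0,0,0,0]]'
python3 -m pendant '[[0,0,0,0,0],[-0.5,0,0,0,0],[-1,0,0,0,0],[-1,0,0,0,0],[-1,0,0,0,0],[-1,0,0,0,0],[-1,0,0,0,0],[-1,0,0,0,0]]' 40
python3 -c "
from h import *
go(.5715,-.2508,.034,161.4)"
```

```text
clock: 3.28
tcp_pos: [0.5701, -0.249, 0.0336]
orientation: [-0.001, 0.162, 0.987, 0.0]
wrist_force: [0.1, -0.2, 0.7]
finger_gap: 0.0853
grip_force: 0.0
clock: 4.28
tcp_pos: [0.5708, -0.2493, 0.0347]
orientation: [0.0, 0.162, 0.987, 0.0]
wrist_force: [-0.8, 2.6, 5.3]
finger_gap: 0.0095
grip_force: 43.0
clk 4.275 tcp [ 0.5708 -0.2493  0.0347] yaw 161.4 tilt [ 0.001 -0.    -1.   ] shift [-0.0011 -0.0012  0.0007] turn -0.0001 F [-0.79  2.59  5.27] gap 0.0095
```

```bash
python3 -m pendant '[[-1,0,0,-0.02,0],[-1,0,0,-0.04,0],[-1,0,0,-0.04,0],[-1,0,0,-0.03,0],[-1,0,0,0,0]]'
python3 -c "
from h import *
go(.5358,.1828,.165,196.8)"
```

```text
clock: 4.9
tcp_pos: [0.5716, -0.2501, 0.1658]
orientation: [0.002, 0.162, 0.987, -0.001]
wrist_force: [0.4, -0.1, -3.5]
finger_gap: 0.0096
grip_force: 42.0
clk 4.9 tcp [ 0.5716 -0.2501  0.1658] yaw 161.38 tilt [ 0.003 -0.002 -1.   ] shift [ 1.721e-01  3.988e-01 -2.000e-04] turn -0.6181 F [ 0.42 -0.09 -3.5 ] gap 0.0096
```

```bash
python3 -m pendant '[[-1,0.0215,0.0499,0,0],[-1,0.0215,0.0499,0,0],[-1,0.0215,0.0499,0,0],[-1,0.0215,0.0499,0,0],[-1,0.0215,0.0499,0,0],[-1,0.0215,0.0499,0,0],[-1,0.0215,0.0499,0,0],[-1,0.0215,0.0499,0,0]]'
python3 -m pendant '[[-1,0,0,0,-0.1236],[-1,0,0,0,-0.1236],[-1,0,0,0,-0.1236],[-1,0,0,0,-0.1236],[-1,0,0,0,-0.1236],[-1,0,0,0,0]]'
python3 -c "
from h import *
go(.5358,.1828,.165,196.8)
a=env.read_camera('top');b=env.read_camera('scene')
cv2.imwrite('pics/top1.png',a[:,:,::-1]);cv2.imwrite('pics/scene1.png',b[:,:,::-1])
A=cv2.resize(a[150:290,140:260],(400,467),interpolation=3);B=cv2.resize(b[150:290,325:445],(400,467),interpolation=3)
cv2.imwrite('pics/c1.png',np.hstack([A,B])[:,:,::-1])"
```

```text
clock: 5.9
tcp_pos: [0.5332, 0.1852, 0.1614]
orientation: [-0.002, 0.162, 0.987, -0.001]
wrist_force: [0.9, -1.1, -3.7]
finger_gap: 0.0093
grip_force: 42.0
clock: 6.65
tcp_pos: [0.5336, 0.1835, 0.1617]
orientation: [-0.002, -0.145, 0.989, -0.0]
wrist_force: [0.3, 0.3, -3.5]
finger_gap: 0.0095
grip_force: 42.1
clk 6.65 tcp [0.5336 0.1835 0.1617] yaw -163.28 tilt [-0.004 -0.001 -1.   ] shift [-0.0019 -0.0013 -0.0033] turn -0.0014 F [ 0.27  0.3  -3.47] gap 0.0095
```

View pics/c1.png

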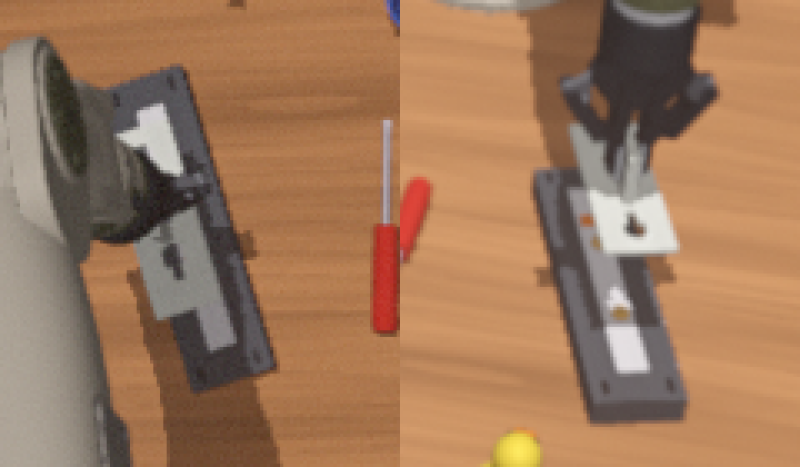

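The bracket is held level over the upright. In the crop the front plate is at about (640,220) in the scene half, with the rear keyhole visible at about (170,255) in the top half. I'll lower it to just above the heads and take one close look.

```bash
python3 -m pendant '[[-1,-0.002,-0.001,0.03,0],[-1,0,0,0.025,0],[-1,0,0,0.013,0],[-1,0,0,0,0],[-1,0,0,0,0]]'
python3 -c "
from h import *
go(.5358,.1828,.092,196.8)
a=env.read_camera('top');b=env.read_camera('scene')
cv2.imwrite('pics/top2.png',a[:,:,::-1]);cv2.imwrite('pics/scene2.png',b[:,:,::-1])
A=cv2.resize(a[165:265,165:230],(390,600),interpolation=3);B=cv2.resize(b[180:280,350:415],(390,600),interpolation=3)
cv2.imwrite('pics/c2.png',np.hstack([A,B])[:,:,::-1])"
```

```text
clock: 7.38
tcp_pos: [0.5379, 0.1836, 0.0972]
orientation: [0.001, -0.146, 0.989, 0.0]
wrist_force: [-0.6, 0.7, -4.5]
finger_gap: 0.0092
grip_force: 42.0
clk 7.375 tcp [0.5379 0.1836 0.0972] yaw -163.22 tilt [ 0.001  0.    -1.   ] shift [ 0.0022 -0.0002  0.0052] turn -0.0003 F [-0.62  0.73 -4.48] gap 0.0092
```

View pics/c2.png

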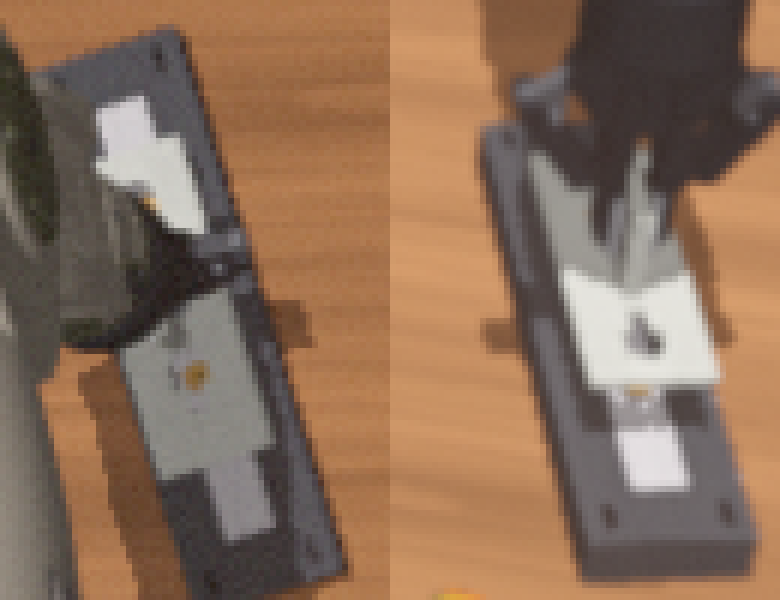

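The rear screw shows through the rear plate at crop (196,375), and the rear corners are at about (160,478) and (276,447). In the scene half the front corners are at about (588,388) and (718,380). I'll compare these with the screws, within each camera.

Run:
```python
from h import *
u=np.array([np.cos(np.radians(16.8)),np.sin(np.radians(16.8))]);v=np.array([-u[1],u[0]])
z=.0972-.0347+.003
scr={"top":[[189.2,199.8],[197.7,227.5]],"scene":[[390.6,243.6],[384.5,222.5]]}
edge={"top":np.array([[160,478],[276,447]])/6+[165,165]-.5,"scene":np.array([[588-390,388],[718-390,380]])/6+[350,180]-.5}
strip={}
for c,off in(("top",-95),("scene",70)):
    s=ray(c,scr[c],.0415)[:,:2];mid=s.mean(0);e=ray(c,edge[c],z)[:,:2]
    print(c,"screws",s.round(4).tolist(),"mid",mid.round(4))
    r=(e-mid)*1000; print(" edge pts rel mid x,y mm",(r@u).round(1),(r@v).round(1),"origin dx",((r@u).mean()-off).round(1),"dy",(r@v).mean().round(1))
```

```text
top screws [[0.5896, 0.197], [0.503, 0.1711]] mid [0.5463 0.1841]
 edge pts rel mid x,y mm [-90.  -93.6] [ 30.  -30.4] origin dx 3.2 dy -0.2
scene screws [[0.5889, 0.2008], [0.5031, 0.1748]] mid [0.546  0.1878]
 edge pts rel mid x,y mm [70.4 68.2] [-31.   30.2] origin dx -0.7 dy -0.4
```

```bash
python3 -m pendant '[[-1,0.001,0,0.005,0],[-1,0,0,0.005,0],[-1,0,0,0.004,0],[-1,0,0,0.002,0],[-1,0,0,0,0],[-1,0,0,0,0]]'
python3 -m pendant '[[-1,0,0,0.001,0],[-1,0,0,0.001,0],[-1,0,0,0.001,0],[-1,0,0,0,0]]'
python3 -m pendant '[[-1,0,0,0.001,0],[-1,0,0,0.001,0],[-1,0,0,0,0]]'
python3 -c "
from h import *
go(.5358,.1828,.0647,196.8)"
```

```text
clock: 8.22
tcp_pos: [0.5363, 0.1832, 0.0804]
orientation: [0.0, -0.146, 0.989, 0.0]
wrist_force: [0.4, 0.9, -3.6]
finger_gap: 0.0094
grip_force: 42.0
clock: 8.72
tcp_pos: [0.5361, 0.1832, 0.0772]
orientation: [-0.0, -0.146, 0.989, 0.0]
wrist_force: [0.1, 0.9, -3.4]
finger_gap: 0.0095
grip_force: 42.0
clock: 9.1
tcp_pos: [0.5361, 0.1832, 0.0752]
orientation: [-0.0, -0.146, 0.989, 0.0]
wrist_force: [0.5, 0.4, -3.7]
finger_gap: 0.0096
grip_force: 42.0
clk 9.1 tcp [0.5361 0.1832 0.0752] yaw -163.2 tilt [-0.  0. -1.] shift [ 0.0004 -0.0003  0.0105] turn 0.0 F [ 0.46  0.43 -3.66] gap 0.0096
```

```bash
python3 -m pendant '[[-1,0,0,0.001,0],[-1,0,0,0.001,0],[-1,0,0,0,0]]'
python3 -m pendant '[[-1,0,0,0.001,0],[-1,0,0,0,0]]'
```

```text
clock: 9.48
tcp_pos: [0.5361, 0.1832, 0.0732]
orientation: [-0.0, -0.146, 0.989, 0.0]
wrist_force: [0.5, 0.3, -4.4]
finger_gap: 0.0092
grip_force: 42.0
clock: 9.72
tcp_pos: [0.5361, 0.1832, 0.0722]
orientation: [-0.0, -0.146, 0.989, 0.0]
wrist_force: [-1.3, -0.4, -3.0]
finger_gap: 0.0097
grip_force: 42.0
```

```bash
python3 -m pendant '[[-1,0,0,0.001,0],[-1,0,0,0.001,0],[-1,0,0,0,0]]'
python3 -m pendant '[[-1,0,0,0.001,0],[-1,0,0,0.001,0],[-1,0,0,0,0]]'
```

```text
clock: 10.1
tcp_pos: [0.5363, 0.1832, 0.0703]
orientation: [0.0, -0.146, 0.989, 0.0]
wrist_force: [-1.1, 0.1, -3.1]
finger_gap: 0.0094
grip_force: 42.1
clock: 10.48
tcp_pos: [0.5363, 0.1832, 0.0683]
orientation: [0.0, -0.146, 0.989, 0.0]
wrist_force: [-0.3, 0.9, -2.1]
finger_gap: 0.0098
grip_force: 42.1
```

```bash
python3 -m pendant '[[-1,0,0,0.001,0],[-1,0,0,0.001,0],[-1,0,0,0,0]]'
python3 -m pendant '[[-1,0,0,0.001,0],[-1,0,0,0,0]]'
python3 -m pendant '[[-1,0,0,0.0007,0],[-1,0,0,0,0]]'
```

```text
clock: 10.85
tcp_pos: [0.5363, 0.1832, 0.0663]
orientation: [0.0, -0.146, 0.989, 0.0]
wrist_force: [-0.1, -0.3, -2.0]
finger_gap: 0.0094
grip_force: 42.2
clock: 11.1
tcp_pos: [0.5363, 0.1832, 0.0653]
orientation: [0.0, -0.146, 0.989, 0.0]
wrist_force: [-0.3, -0.1, -1.9]
finger_gap: 0.0096
grip_force: 42.2
clock: 11.35
tcp_pos: [0.5362, 0.1832, 0.0648]
orientation: [0.0, -0.146, 0.989, 0.0]
wrist_force: [0.2, 0.6, -0.7]
finger_gap: 0.0094
grip_force: 42.6
```

Seated, with light contact at the expected height. Now I slide towards +x (tool -x).

```bash
python3 -m pendant '[[-1,-0.002,0,0,0],[-1,-0.002,0,0,0],[-1,-0.002,0,0,0],[-1,0,0,0,0]]'
python3 -m pendant '[[-1,-0.002,0,0,0],[-1,-0.002,0,0,0],[-1,0,0,0,0]]'
```

```text
clock: 11.85
tcp_pos: [0.5423, 0.185, 0.0647]
orientation: [0.0, -0.146, 0.989, 0.0]
wrist_force: [-1.5, -1.1, 1.7]
finger_gap: 0.0094
grip_force: 43.1
clock: 12.22
tcp_pos: [0.5461, 0.1862, 0.0647]
orientation: [0.0, -0.146, 0.989, 0.0]
wrist_force: [-2.5, -0.9, 3.3]
finger_gap: 0.0096
grip_force: 43.3
```

```bash
python3 -m pendant '[[-1,-0.002,0,-0.0003,0],[-1,-0.002,0,0,0],[-1,-0.001,0,0,0],[-1,0,0,0,0]]'
python3 -m pendant '[[-1,-0.001,0,0,0],[-1,-0.001,0,0,0],[-1,0,0,0,0]]'
python3 -m pendant '[[-1,-0.001,0,0,0],[-1,0,0,0,0]]'
```

```text
clock: 12.72
tcp_pos: [0.5508, 0.1876, 0.0648]
orientation: [0.0, -0.146, 0.989, 0.0]
wrist_force: [-1.1, -0.8, 0.5]
finger_gap: 0.0095
grip_force: 42.8
clock: 13.1
tcp_pos: [0.5526, 0.1882, 0.0648]
orientation: [0.0, -0.146, 0.989, 0.0]
wrist_force: [-1.6, -1.0, 0.4]
finger_gap: 0.0095
grip_force: 42.7
clock: 13.35
tcp_pos: [0.5538, 0.1885, 0.0647]
orientation: [0.0, -0.146, 0.989, 0.0]
wrist_force: [-0.3, 0.5, -2.9]
finger_gap: 0.0095
grip_force: 42.4
```

```bash
python3 -m pendant '[[-1,-0.0005,0,0,0],[-1,0,0,0,0]]'
python3 -m pendant '[[-1,-0.0005,0,0,0],[-1,0,0,0,0]]'
```

```text
clock: 13.6
tcp_pos: [0.554, 0.1886, 0.0647]
orientation: [0.0, -0.146, 0.989, 0.0]
wrist_force: [0.3, 0.9, -3.3]
finger_gap: 0.01
grip_force: 42.2
clock: 13.85
tcp_pos: [0.5545, 0.1887, 0.0648]
orientation: [0.0, -0.146, 0.989, 0.0]
wrist_force: [-0.3, 0.6, -2.9]
finger_gap: 0.0093
grip_force: 42.1
```

```bash
python3 -m pendant '[[-1,-0.0005,0,0,0],[-1,0,0,0,0]]'
```

```text
clock: 14.1
tcp_pos: [0.5548, 0.1888, 0.0648]
orientation: [-0.0, -0.146, 0.989, 0.0]
wrist_force: [-1.9, -0.4, -3.3]
finger_gap: 0.0096
grip_force: 42.1
```

```bash
python3 -m pendant '[[-1,-0.0005,0,0,0],[-1,0,0,0,0]]'
python3 -m pendant '[[-1,-0.0004,0,0,0],[-1,0,0,0,0]]'
```

```text
clock: 14.35
tcp_pos: [0.5549, 0.1889, 0.0648]
orientation: [-0.0, -0.146, 0.989, -0.0]
wrist_force: [-1.5, -0.4, -2.6]
finger_gap: 0.0097
grip_force: 42.3
clock: 14.6
tcp_pos: [0.5549, 0.1889, 0.0648]
orientation: [-0.001, -0.146, 0.989, -0.0]
wrist_force: [-5.2, -1.7, -0.8]
finger_gap: 0.0092
grip_force: 42.6
```

Hard stop reached and the catch load is gone. I relax the push, release, lift away and look.

```bash
python3 -m pendant '[[-1,0.0008,0,0,0],[-1,0,0,0,0],[-0.4,0,0,0,0],[0.2,0,0,0,0],[0.6,0,0,0,0],[0.6,0,0,0,0],[0.6,0,0,0,0]]'
python3 -m pendant '[[0.6,0,0,-0.02,0],[0.6,0,0,-0.05,0],[0.6,0,0,-0.05,0],[0.6,0.05,0,-0.03,0],[0.6,0.05,0,0,0],[0.6,0.05,0,0,0],[0.6,0,0,0,0]]'
python3 -c "
from h import *
go(.5358,.1828,.0647,196.8)
a=env.read_camera('top');b=env.read_camera('scene')
A=cv2.resize(a[165:265,165:230],(390,600),interpolation=3);B=cv2.resize(b[180:280,350:415],(390,600),interpolation=3)
cv2.imwrite('pics/c3.png',np.hstack([A,B])[:,:,::-1])"
```

```text
clock: 15.48
tcp_pos: [0.5551, 0.1889, 0.065]
orientation: [0.0, -0.146, 0.989, 0.0]
wrist_force: [0.1, 0.2, 0.4]
finger_gap: 0.0684
grip_force: 0.0
clock: 16.35
tcp_pos: [0.4075, 0.1448, 0.2148]
orientation: [-0.001, -0.146, 0.989, 0.0]
wrist_force: [0.9, 0.4, 0.1]
finger_gap: 0.068
grip_force: 0.0
clk 16.35 tcp [0.4075 0.1448 0.2148] yaw -163.21 tilt [-0.002 -0.    -1.   ] shift [-0.1342 -0.0008  0.1498] turn -0.0001 F [0.86 0.42 0.05] gap 0.068
```

View pics/c3.png

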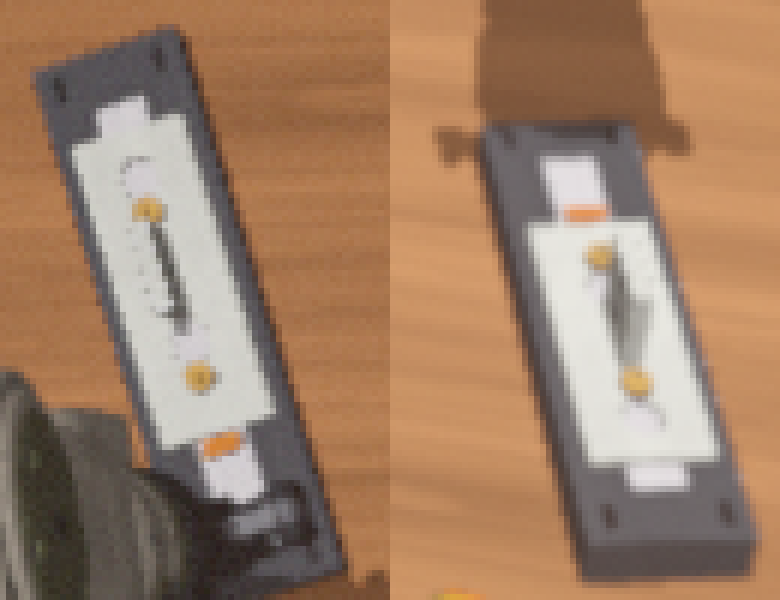

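The bracket lies flat and in line, and both screw heads sit in the slot ends at crop (148,210) and (200,377). The orange catch is fully visible behind the rear edge, at (222,443) in the top half and (585,213) in the scene half.

```bash
python3 -c "
from workcell import env
print(env.hand_in())"
```

```text
the job is handed in; nothing more can be done
None
```

The bracket is on the upright and slid to the home stop, the final pictures show the catch up behind it, the gripper has let go, and the job is handed in (the hand-in gave no verdict).

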